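Load the plug, run the slide in and hold the bench press at the bonding position

ROBOT

A 7-joint arm with a two-finger parallel gripper is mounted at the origin on the work surface. World frame = base frame: x ahead of the robot, y to its left, z up, the work surface at z = 0. Lengths are in m, angles in degrees, forces in N, time in s.
With the tool pointing down it reaches from about 0.4 to 0.75 m from the base axis. Payload 19.5 kg.
Tool frame: the origin (TCP) lies at the very end of the fingers, on their centre line; the grasp point (between the pads) lies behind it (bot.grip_depth is the z of the grasp point in the tool frame, in m); z points along the fingers, y is the direction in which the jaws open and shut (so a half turn about z gives the same grasp; the last joint's range is limited). The gripper opens to 85 mm and grips with 20 to 120 N. Pads are 22 mm wide; open, the fingers measure 114 mm over their backs; the gripper's body (76 mm by 85 mm) begins 54 mm behind the grasp point. The pads swing forward as they close: fully open they stand 13 mm farther back than shut.
Start: joints at [-71.889, 40.479, -1.581, 85.061, 1.261, 54.483, -4.326], TCP at [0.201, 0.539, 0.231] pointing down, gripper open.
Joint ranges: [-155.06, 155.06], [-18.47, 123.98], [-90, 86.84], [0, 140.48], [-83.41, 263.41], [0, 116], [-161.91, 161.91]. Speed limits (degrees/s): [108.29, 108.29, 147.25, 147.25, 172.46, 172.46, 172.46].

INTERFACE

Orientations are given as [roll, pitch, yaw] about the fixed x, y, z axes, in that order (R = Rz(yaw) Ry(pitch) Rx(roll)).
In Python, from plant import bot gives the robot as it stands.
- The arm moves only by the tool step_arm, never from a script. Its argument "rows" is a list of rows, each a list of 3 entries, a list of its own where there are three numbers: the turn, a rotation vector about the world's x, y, z in degrees, then the shift along the world's x, y, z in mm, then the opening, from 0 (shut) to 1 (fully open). A call has 1 to 20 rows; each row is the pose to reach, as a shift and turn from the pose commanded when the call began; what a row does not reach only later rows make up. A row lasts 1/12 s, in which the tool goes at most 41.7 mm and 7.16 degrees, less where a joint would pass 70% of its speed; a pose out of reach is approached as far as the arm can. A call with a gripper value outside its range is refused whole. The fingers move at their own pace and stop on an object; "newtons" is the grip in N (left out, the last holds). Time passes only in rows, so rows that repeat a pose let the fingers close. It gives the time, the measured TCP pose, the force and the opening at its end, in the units of the state.
- bot.state(): the state, without advancing time (a new reading comes with each control period).
- bot.camera(name): name is "scene" or "top" or "wrist"; returns a dict with "image" (420x560x3 uint8, red, green, blue), "fx", "fy", "cx", "cy" (pixels), "dist" ([k1, k2, p1, p2, k3] as OpenCV has them; the pictures are not rectified), "xyz" and "rotation" of the camera in the world. Camera axes: x right, y up, looking along -z (the intrinsics and any distortion apply to the point x, -y, -z); pixel columns grow to the right and rows downward; lengths in m; the calibration is good to about 2 mm. A picture is of the moment at which its call begins. There is no depth.
- bot.hand_in(): hands the job in, once; it reports no verdict.
Trained networks look in a picture, given as the dict that the camera call returned (one of the last four; its "shot" number tells which), for a name from the list of things; names that differ only in an ending like _2 or _b are one class to them, and where a whole thing is asked for, a point or a joint stands for the part that bears it (a point fixed in the world has none). Each returns a list of dicts, best first, with "p" (0 to 1); they miss things now and then, are a little off and sometimes report something else, mostly with a low value. They report only what shows in the picture. A call takes as long as a camera call. They do not tell look-alikes from the thing itself.
- bot.look_for(picture, query): "location" ([x, y, z] in m, in world coordinates, good to about 4 mm: the middle of the surface that is visible of it).
- bot.silhouettes(picture, query): "pixels" (420x560 bool, what is visible of it).
The state is a dict: "time": time; "qpos": joint angles; "joint_velocities": joint speeds; "joint_torque": joint torques, N m; "ee_pos": TCP position; "tcp_rot": TCP orientation; "force": force on the tool from outside, world axes, zero at the start; "moment": the same for the moment, N m; "width": finger opening in m.
Only numpy, scipy, OpenCV 4.12 (cv2) and the standard library are available. Lean on these libraries where they do the work, as an engineer would, in place of code of your own. Each camera call takes 0.05 s, during which the arm holds its last target.

TASK

Stand the shouldered steel plug, narrow end down, fully in the bore of the valve block on the press's loading slide, let go of it, and push the slide right in to its stop under the ram. Then pull the press lever down until its arm is level, so that the sprung punch clamps the plug while the retaining compound grabs, and finish still holding the lever there: it springs back up if let go, and pulling it well past level would over-press the plug. Leave the other things on the bench where they are.

Things in the scene. Friction and masses are not known exactly. Their poses are not given: they have to be found in the camera images.
- press: Grey-blue cast bench press, 300 mm tall, bolted down at a place and yaw that vary. Origin on the bench below the ram axis; x from its open front (robot side) to its back, y to its left, z up. Base x -160 to 110, y -55 to 55 mm, slide rails 47 mm high; column and head x -40 to 115, y -28 to 28 (drum at the pivot's height to y 54), head underside 172, top 248, ram to 297 mm.
- slide (a joint): Loading slide, a 62 mm wide aluminium plate, top 42 mm above the bench, that carries the valve block and a knob. Value in m: 0 = out for loading, 0.100 = right in at its stop, the bore exactly under the ram; moves along the press's +x. About 2 N of friction, stays where left; starts 0 to 0.020.
- slide_knob (a point): Centre of the black ball knob (26 mm diameter, on an upright 12 mm post) at the front end of the loading slide, 85 mm above the bench and 105 mm in front of the bore axis. It moves with the slide.
- bore_mouth (a point): Centre of the mouth of the bore in the valve block: a square aluminium block, 60 x 60 x 30 mm, fixed on the loading slide, its top 72 mm above the bench. Bore 27 mm in diameter, 20 mm deep, chamfered mouth. z up, x as the press.
- plug: Shouldered steel plug standing in the parts tray: a spigot 24 mm in diameter and 16 mm long with chamfered foot, on it a head 34 mm in diameter and 26 mm tall; 42 mm in all, about 0.2 kg. Origin: centre of the spigot's foot, z up its axis. Seated, the head's shoulder rests on the block (origin 16 mm below the bore's mouth, head top 98 mm above the bench).
- lever_angle (a joint): Press lever on the press's right (-y) side. Value in rad: 0 = at rest, arm pointing forward and up at 60 degrees; grows as the ball is pulled forward and down; 1.047 = level, ball towards the press's front (-x); end 1.32. Springs back when let go. Drives the ram 35 mm per rad; the punch meets a seated plug at 0.43. Held level on the plug it pushes up at the ball with about 14 N.
- lever_ball (a point): Centre of the black ball (32 mm diameter) on the end of the press lever, 155 mm from the lever's axis; it starts about 339 mm above the bench and is 205 mm above it when the lever is level. It moves with the lever.
- lever_pivot (a point): Point on the lever's turning axis in the plane in which the ball swings, 205 mm above the bench; in the press's frame at x 40, y -100 mm. z up, x as the press.
- lever: The lever's arm and ball as one piece: a 12 mm steel rod with a 32 mm black ball on its end. Origin at the pivot.
- punch: Sprung punch below the ram, foot 26 mm in diameter. Its spring gives 7 N as it meets the plug and about 1.4 N more for each mm that the ram goes on; about 37 N on the plug with the lever level. Origin: centre of the foot's underside, 113 mm above the bench at rest.
- ring: Bystander in the parts tray: plain steel ring, 42 mm outside, 14 mm high. Origin under its centre.
- pin: Bystander in the parts tray: plain upright steel pin, 18 mm diameter, 40 mm tall. Origin under its centre.
- cap: Bystander in the parts tray: flat steel cap 44 mm wide and 8 mm thick with a 24 mm boss on top, 21 mm high in all. Origin under its centre.
- tray: Shallow dark steel parts tray, fixed, 220 x 200 mm (x, y), rim 14 mm high, floor about 4 mm. The plug and three other parts stand in it, in any of its four quarters. Origin under its centre.
- compound_bottle: Bystander: small grey bottle of retaining compound, 36 mm diameter, 105 mm tall, standing on the bench. Origin under its centre.
- carton: Bystander: closed yellowish carton, 160 x 110 x 65 mm. Origin under its centre.
- screwdriver: Bystander: screwdriver lying on the bench, 190 mm long, along its own x.
There are look-alikes about, which are no part of the job. Leave any blue, orange or purple look-alike of the plug alone.

How it is judged:
By the outcome, as a careful person would: the job done as asked, in the order asked, and still so for the second after the job is handed in, while the arm keeps its last pose, push and grip.
It also fails if it takes over 64 s, if anything falls off the work surface, if the arm or the gripper's body presses on something with over 40 N, if the wrist force passes 120 N, or if a joint passes its speed limit or range.

## Working session

There is one attempt and no reset: what is moved stays moved. The work goes in short steps, Python scripts to look and compute and a tool call to move; the robot and the scene stay as the last step left them, time stands still between calls to the robot, and variables do not carry over. Pictures are saved under pics/ and viewed, and the job is handed in when it is done.

Besides the shell and the picture viewer there is one more tool, called after "Request:" in YAML: its name, and indented under it one key for each argument. step_arm: Moves the arm, as the interface text tells. Its arguments: {"type":"object","properties":{"rows":{"type":"array","items":{"type":"array"}},"newtons":{"type":"number"}},"required":["rows"]}

```bash
ls; mkdir -p pics; python3 - <<'E'
from plant import bot
import cv2
s=bot.state(); print(s['time'],s['ee_pos'],s['tcp_rot'],s['width'],bot.grip_depth)
for n in ["scene","top","wrist"]:
    c=bot.camera(n); cv2.imwrite(f"pics/a_{n}.png",c["image"][:,:,::-1]); print(n,c['xyz'],c['rotation'],c['fx'],c['dist'])
E
```

```text
pics
0.0 [0.20130143 0.53833605 0.23082163] [-1.79936897e+02  3.34514929e-03  1.59499969e+02] 0.08535273108006675 -0.0187
scene [0.96184663 0.48458914 0.91640869] [ 39.73256588   0.57220495 142.31498717] 423.97768008025037 [0.01589791 0.         0.         0.         0.        ]
top [ 0.40284598 -0.01348598  1.40535552] [  8.21708465   0.62253732 -90.99554455] 411.1555545930487 [0.00211574 0.         0.         0.         0.        ]
wrist [0.13078841 0.56522414 0.37530468] [-1.74176262e+01  3.41916132e-02  6.95010546e+01] 339.47940109693695 [0.01863192 0.         0.         0.         0.        ]
```

View pics/a_scene.png

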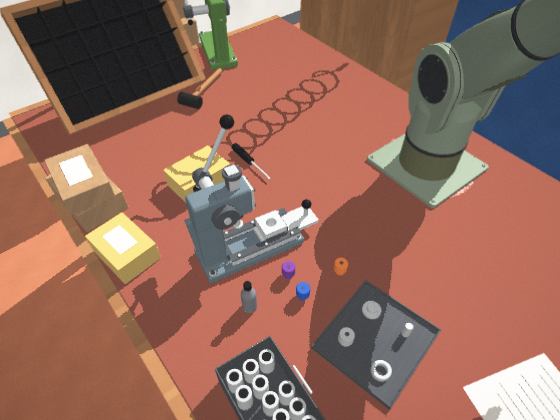

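View pics/a_top.png

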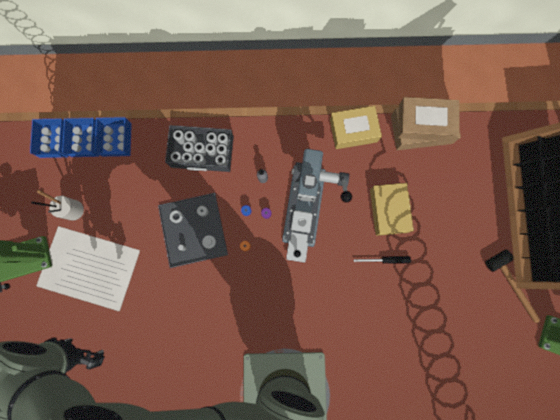

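View pics/a_wrist.png

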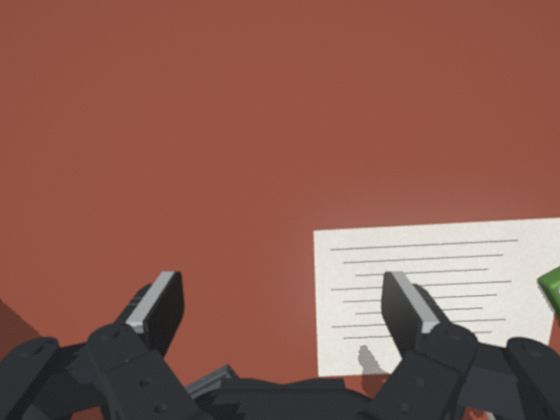

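```bash
cat > h.py <<'E'
import numpy as np, cv2
from scipy.spatial.transform import Rotation as R
from plant import bot
def K(c): return np.array([[c['fx'],0,c['cx']],[0,c['fy'],c['cy']],[0,0,1]])
def rot(c): 
    r=np.array(c['rotation']); return r if r.shape==(3,3) else R.from_euler('xyz',r,degrees=True).as_matrix()
def ray(c,u,v):
    p=cv2.undistortPoints(np.array([[[u,v]]],float),K(c),np.array(c['dist'])).ravel()
    return rot(c)@np.array([p[0],-p[1],-1.])
def at_z(c,u,v,z):
    d=ray(c,u,v);o=np.array(c['xyz']); return o+d*(z-o[2])/d[2]
def proj(c,P):
    q=(np.atleast_2d(P)-np.array(c['xyz']))@rot(c); q=q*[1,-1,-1]
    return cv2.projectPoints(q.reshape(-1,1,3),np.zeros(3),np.zeros(3),K(c),np.array(c['dist']))[0].reshape(-1,2)
def tri(obs):
    A=np.zeros((3,3));b=np.zeros(3)
    for c,u,v in obs:
        d=ray(c,u,v);d/=np.linalg.norm(d);M=np.eye(3)-np.outer(d,d);A+=M;b+=M@np.array(c['xyz'])
    return np.linalg.solve(A,b)
def crop(c,name,u,v,w,h,k):
    im=c['image'][max(0,v-h//2):v+h//2,max(0,u-w//2):u+w//2,::-1]
    cv2.imwrite(f"pics/{name}.png",cv2.resize(im,None,fx=k,fy=k,interpolation=cv2.INTER_CUBIC))
E
python3 - <<'E'
from h import *
cs={n:bot.camera(n) for n in ["scene","top"]}
for q in ["plug","cap","pin","ring","tray","slide_knob","bore_mouth","lever_ball","press","compound_bottle","punch","slide"]:
    for n,c in cs.items():
        for d in bot.look_for(c,q)[:4]:
            if d['p']>.2: print(q,n,round(d['p'],2),np.round(d['location'],4),proj(c,d['location']).round(0))
crop(cs['scene'],'b_tray',378,335,130,110,6)
crop(cs['scene'],'b_press',255,210,150,110,5)
E
```

```text
plug scene 0.72 [0.5933 0.0533 0.0426] [[289. 267.]]
plug scene 0.6 [0.4893 0.1272 0.0388] [[341. 265.]]
plug scene 0.59 [0.6051 0.2698 0.0473] [[348. 335.]]
plug top 0.64 [0.6014 0.2654 0.0475] [[202. 211.]]
cap scene 0.78 [0.5061 0.2493 0.011 ] [[370. 310.]]
cap top 0.53 [0.4992 0.25   0.0142] [[208. 242.]]
pin scene 0.67 [0.4879 0.3381 0.0334] [[407. 330.]]
ring scene 0.6 [0.592  0.3604 0.0165] [[380. 370.]]
ring scene 0.46 [ 0.5336 -0.0484  0.0519] [[282. 227.]]
ring top 0.48 [0.5887 0.3574 0.0185] [[176. 217.]]
tray scene 0.59 [0.55   0.3155 0.0022] [[377. 345.]]
tray top 0.85 [0.5423 0.3083 0.0031] [[192. 230.]]
slide_knob scene 0.91 [ 0.534  -0.0463  0.0498] [[282. 228.]]
slide_knob top 0.9 [ 0.5121 -0.0575  0.0526] [[299. 236.]]
bore_mouth scene 0.85 [ 0.5354 -0.0487  0.055 ] [[281. 226.]]
bore_mouth scene 0.22 [ 0.6605 -0.0688  0.094 ] [[236. 236.]]
bore_mouth top 0.97 [ 0.5178 -0.0586  0.0533] [[299. 234.]]
lever_ball scene 0.89 [ 0.6398 -0.1741  0.2644] [[211. 157.]]
lever_ball top 0.72 [ 0.6369 -0.1784  0.2731] [[343. 184.]]
press scene 0.68 [ 0.6538 -0.0674  0.0974] [[238. 234.]]
press top 0.69 [ 0.6102 -0.075   0.0671] [[304. 206.]]
press top 0.51 [0.5435 0.3087 0.0026] [[191. 230.]]
compound_bottle scene 0.9 [0.7245 0.0689 0.0616] [[248. 297.]]
compound_bottle top 0.53 [0.7119 0.0596 0.0715] [[262. 176.]]
punch scene 0.39 [ 0.6441 -0.0727  0.1203] [[240. 225.]]
punch top 0.33 [ 0.5171 -0.059   0.051 ] [[299. 235.]]
slide top 0.91 [ 0.5176 -0.0579  0.0522] [[299. 234.]]
```

View pics/b_tray.png

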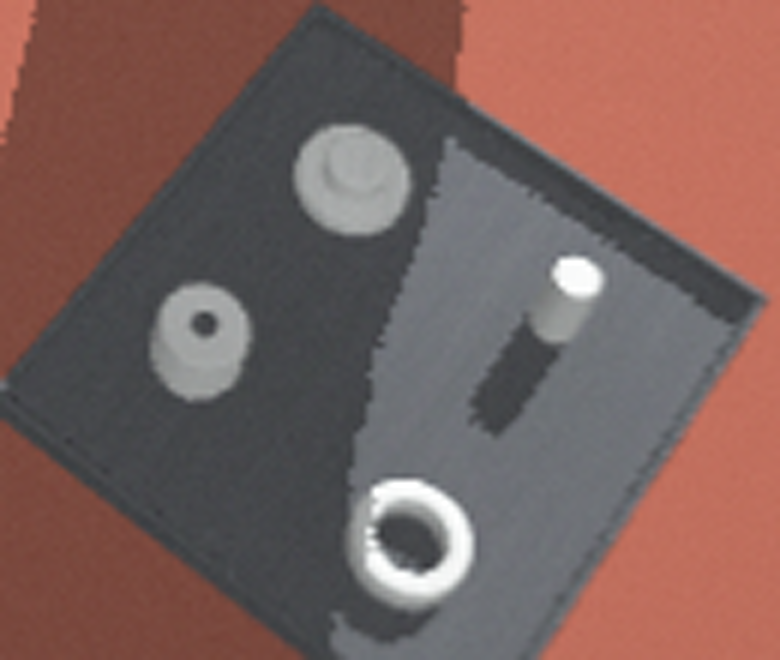

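View pics/b_press.png

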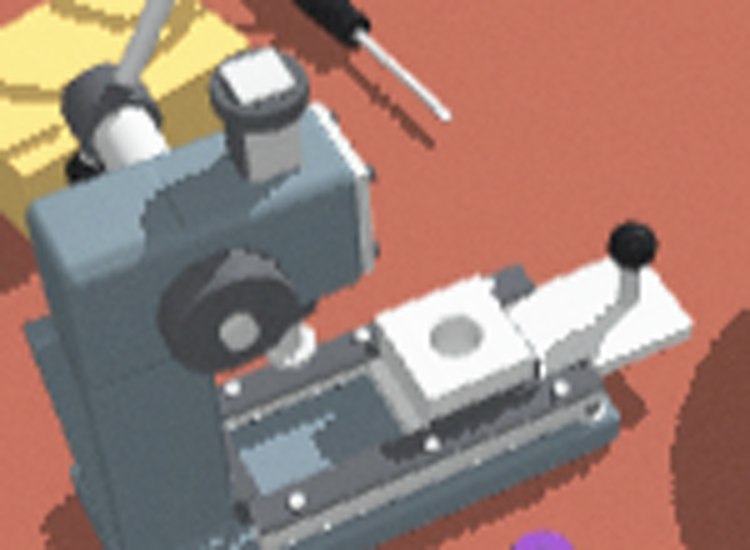

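```bash
python3 - <<'E'
from h import *
cs={n:bot.camera(n) for n in ["scene","top"]}
crop(cs['top'],'c_press',318,205,100,120,6)
crop(cs['top'],'c_plug',202,212,60,60,10)
crop(cs['scene'],'c_ball',225,125,40,40,12)
c=cs['scene']
print('bore',at_z(c,271.4,222.2,.072),'knob',at_z(c,306.4,203.6,.085))
print('plug',at_z(c,313+(202)/6,280+325/6,.046))
E
```

```text
bore [ 0.55579802 -0.06369321  0.072     ] knob [ 0.45212814 -0.04831821  0.085     ]
plug [0.60469661 0.26669832 0.046     ]
```

View pics/c_press.png

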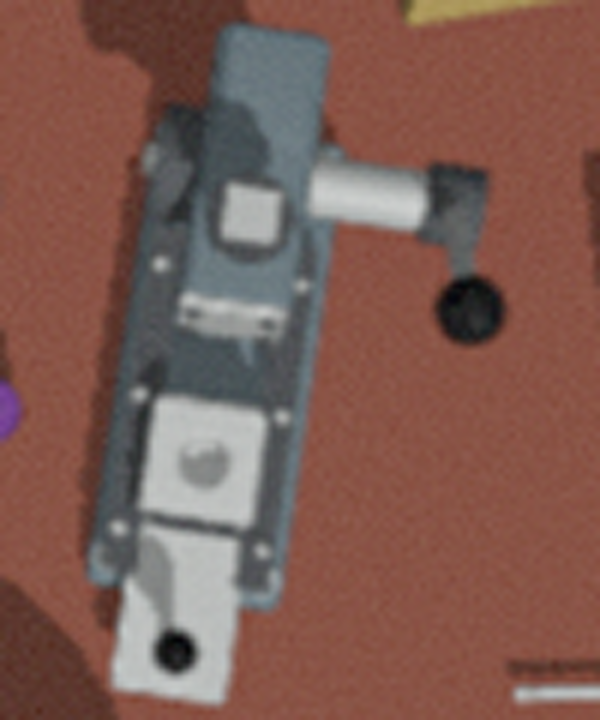

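View pics/c_plug.png

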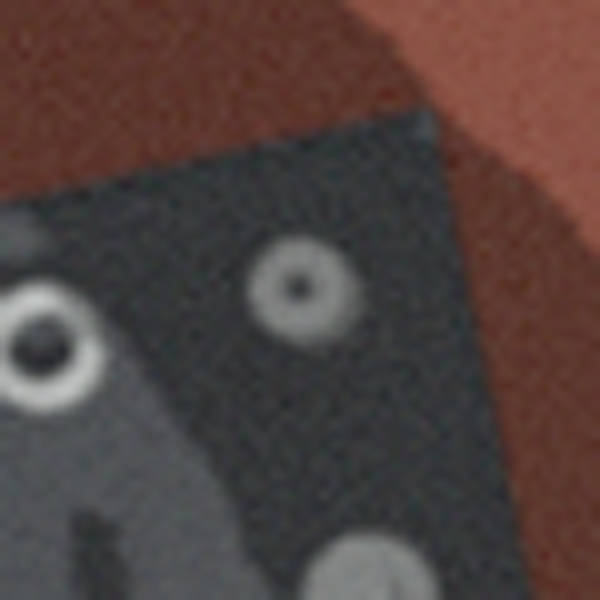

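View pics/c_ball.png

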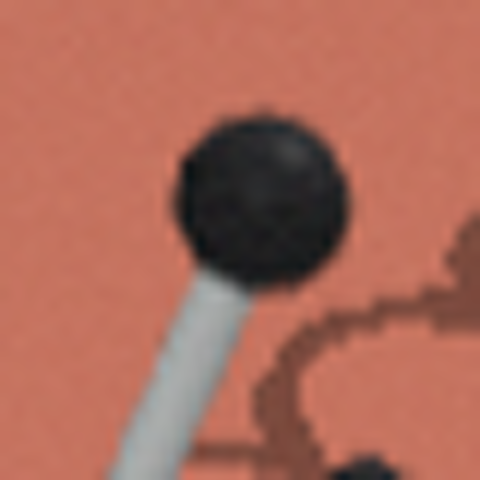

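```bash
cat > fit.py <<'E'
from h import *
from scipy.optimize import least_squares
cs={n:bot.camera(n) for n in ["scene","top"]}
S,T=cs['scene'],cs['top']
px=lambda ox,oy,u,v,k:((u+.5)/k-.5+ox,(v+.5)/k-.5+oy)
plug=[(T,*px(172,182,298,288,10)),(S,*px(313,280,204,323,6))]
print('plug tri',tri(plug),[at_z(*o,.046) for o in plug])
obs=[('bore',T,px(268,145,204,463,6)),('knob',T,px(268,145,175,652,6)),('ball',T,px(268,145,470,311,6)),('ram',T,px(268,145,251,214,6)),
('bore',S,px(180,155,457,336,5)),('knob',S,px(180,155,632,243,5)),('ball',S,px(205,105,263,203,12))]
def pts(p):
    x,y,w,s=p; c_,s_=np.cos(w),np.sin(w)
    f=lambda a,b,z:np.array([x+c_*a-s_*b,y+s_*a+c_*b,z])
    return dict(bore=f(s-.1,0,.072),knob=f(s-.205,0,.085),ball=f(.04-.155*np.cos(np.pi/3),-.1,.339),ram=f(0,0,.297))
def res(p):
    P=pts(p); return np.concatenate([proj(c,P[n])[0]-uv for n,c,uv in obs])
r=least_squares(res,[.65,-.07,-.15,.01],x_scale=[.1,.1,.1,.01])
print(r.x,np.degrees(r.x[2])); print(res(r.x).reshape(-1,2).round(2)); 
for k,v in pts(r.x).items(): print(k,v.round(4))
E
python3 fit.py
```

```text
plug tri [0.6045898  0.26603806 0.0484492 ] [array([0.60489639, 0.26661535, 0.046     ]), array([0.60364271, 0.26535129, 0.046     ])]
[ 0.64479743 -0.08196574 -0.17298841  0.01045062] -9.91150574409575
[[-0.06  0.2 ]
 [ 0.06  0.5 ]
 [-0.06  0.19]
 [-0.04  0.3 ]
 [-0.52 -0.13]
 [ 0.06  0.55]
 [-0.34  0.27]]
bore [ 0.5566 -0.0666  0.072 ]
knob [ 0.4532 -0.0485  0.085 ]
ball [ 0.5906 -0.174   0.339 ]
ram [ 0.6448 -0.082   0.297 ]
```

```bash
cat >> h.py <<'E'
YAW=-9.9
def Rt(yaw,tilt):
    px=np.array([np.cos(np.radians(YAW)),np.sin(np.radians(YAW)),0]); py=np.array([-px[1],px[0],0])
    return R.from_rotvec(-py*np.radians(tilt))*R.from_euler('xyz',[180,0,yaw],degrees=True)
def cur():
    s=bot.state(); return np.array(s['ee_pos']),R.from_euler('xyz',s['tcp_rot'],degrees=True),s
def goto(P,Rd):
    p,r,s=cur(); print('t',round(s['time'],2),'turn',(Rd*r.inv()).as_rotvec(degrees=True).round(2),'shift',((np.array(P)-p)*1000).round(1),'w',s['width'],'F',np.round(s['force'],1))
def tcp(G,Rd): return np.array(G)+Rd.as_matrix()[:,2]*0.0187
E
python3 - <<'E'
from h import *
Rd=Rt(170.1,8)
print(Rd.as_matrix().round(3))
goto(tcp([.6045,.266,.16],Rd),Rd)
goto(tcp([.6045,.266,.043],Rd),Rd)
E
```

```text
[[-0.976  0.172  0.137]
 [ 0.17   0.985 -0.024]
 [-0.139  0.    -0.99 ]]
t 1.65 turn [-2.09 -7.73 10.59] shift [ 405.7 -273.   -89.8] w 0.08566111235427862 F [-0.2  0.9  0. ]
t 1.65 turn [-2.09 -7.73 10.59] shift [ 405.7 -273.  -206.8] w 0.08566111235427862 F [-0.2  0.9  0. ]
```

Request:
step_arm:
  rows:
    - [[0,0,3],[31,-21,-5],1]
    - [[-1,-3,6],[62,-42,-10],1]
    - [[-2,-6,9],[94,-63,-20],1]
    - [[-2.1,-7.7,10.6],[126,-85,-30],1]
    - [[-2.1,-7.7,10.6],[158,-106,-40],1]
    - [[-2.1,-7.7,10.6],[190,-128,-50],1]
    - [[-2.1,-7.7,10.6],[222,-149,-60],1]
    - [[-2.1,-7.7,10.6],[254,-171,-70],1]
    - [[-2.1,-7.7,10.6],[286,-192,-80],1]
    - [[-2.1,-7.7,10.6],[318,-214,-90],1]
    - [[-2.1,-7.7,10.6],[350,-235,-90],1]
    - [[-2.1,-7.7,10.6],[380,-256,-90],1]
    - [[-2.1,-7.7,10.6],[405.7,-273,-90],1]
    - [[-2.1,-7.7,10.6],[405.7,-273,-90],1]
    - [[-2.1,-7.7,10.6],[405.7,-273,-90],1]

```text
time: 2.9
ee_pos: [0.608, 0.264, 0.1409]
tcp_rot: [-180.0, 8.0, 170.0]
force: [0.1, 0.1, 0.1]
width: 0.0853
```

```bash
python3 - <<'E'
from h import *
c=bot.camera('wrist'); cv2.imwrite('pics/d_w.png',c['image'][:,:,::-1])
Rd=Rt(170.1,8); goto(tcp([.6045,.266,.16],Rd),Rd)
print(proj(c,[[.6045,.266,.046]]))
for d in bot.look_for(c,'plug')[:2]: print(d['p'],d['location'])
E
```

```text
t 2.95 turn [-0.01 -0.06  0.02] shift [0.1 0.1 0.5] w 0.08544889701155164 F [-0.6  0.1 -0.8]
[[283.95559577 188.20603052]]
0.9 [0.5973, 0.1253, 0.0399]
0.86 [0.6016, 0.2676, 0.0482]
```

View pics/d_w.png

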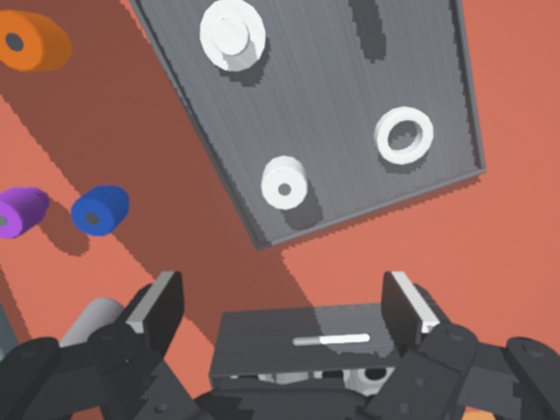

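```bash
python3 - <<'E'
from h import *
c=bot.camera('wrist')
p=at_z(c,285,189,.046);print(p)
Rd=Rt(170.1,8); goto(tcp([.6045,.266,.043],Rd),Rd);goto(tcp([p[0],p[1],.043],Rd),Rd)
E
```

```text
[0.60377238 0.26891393 0.046     ]
t 3.05 turn [-0.01 -0.06 -0.09] shift [   0.7   -1.  -116.8] w 0.08580244532969973 F [ 0.4  0.4 -0.5]
t 3.05 turn [-0.01 -0.06 -0.09] shift [   0.     1.9 -116.8] w 0.08580244532969973 F [ 0.4  0.4 -0.5]
```

Request:
step_arm:
  rows:
    - [[0,0,0],[0.3,1,-30],1]
    - [[0,0,0],[0.3,1,-60],1]
    - [[0,0,0],[0.3,1,-90],1]
    - [[0,0,0],[0.3,1,-108],1]
    - [[0,0,0],[0.3,1,-116.5],1]
    - [[0,0,0],[0.3,1,-116.5],1]
    - [[0,0,0],[0.3,1,-116.5],0.2]
    - [[0,0,0],[0.3,1,-116.5],0]
    - [[0,0,0],[0.3,1,-116.5],0]
    - [[0,0,0],[0.3,1,-116.5],0]
    - [[0,0,0],[0.3,1,-116.5],0]
    - [[0,0,0],[0.3,1,-116.5],0]
  newtons: 50

```text
time: 4.05
ee_pos: [0.6079, 0.2669, 0.0259]
tcp_rot: [180.0, 8.0, 170.1]
force: [-1.9, 0.2, 9.7]
width: 0.0322
```

```bash
python3 - <<'E'
from h import *
c=bot.camera('wrist'); cv2.imwrite('pics/e_w.png',c['image'][:,:,::-1])
print(cur()[2])
E
```

```text
{'time': 4.1, 'qpos': array([-26.8492753 ,  60.95164044,  -4.20720763,  82.624451  ,
        16.85627106,  31.2302555 ,  37.37189247]), 'joint_velocities': array([ 0.12213106,  0.03027489, -0.05186274, -0.00496369,  0.04916651,
        0.13318717, -0.03061778]), 'joint_torque': array([ 2.53919810e-01, -9.92562532e+01,  9.54853334e-01, -1.67947805e+01,
        3.03686634e-01, -6.20464236e-01, -2.99062420e-03]), 'ee_pos': array([0.60786797, 0.26685874, 0.0258838 ]), 'tcp_rot': array([179.95306852,   8.04328188, 170.10412463]), 'force': array([-1.56328241, -1.35069404,  9.58989274]), 'moment': array([-0.08307494,  0.30900072,  0.0424086 ]), 'width': 0.03188211175887762}
```

View pics/e_w.png

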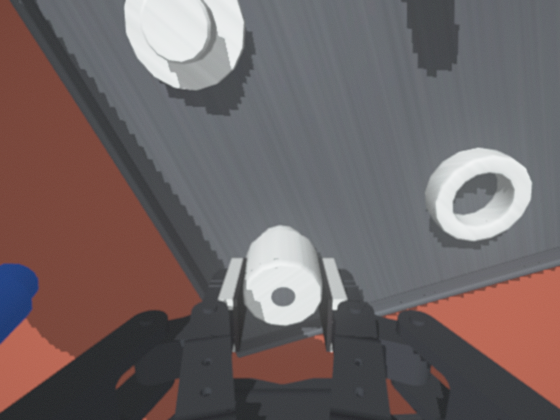

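```bash
python3 - <<'E'
from h import *
goto([.5503,-.0655,.15],Rt(170.1,8))
E
```

```text
t 4.1 turn [-0.04  0.05 -0.01] shift [ -57.6 -332.4  124.1] w 0.03188211175887762 F [-1.6 -1.4  9.6]
```

Request:
step_arm:
  rows:
    - [[0,0,0],[0,0,20],0]
    - [[0,0,0],[0,0,50],0]
    - [[0,0,0],[0,-10,85],0]
    - [[0,0,0],[-10,-40,110],0]
    - [[0,0,0],[-25,-75,124],0]
    - [[0,0,0],[-40,-112,124],0]
    - [[0,0,0],[-50,-150,124],0]
    - [[0,0,0],[-57,-188,124],0]
    - [[0,0,0],[-57.6,-226,124],0]
    - [[0,0,0],[-57.6,-264,124],0]
    - [[0,0,0],[-57.6,-300,124],0]
    - [[0,0,0],[-57.6,-320,124],0]
    - [[0,0,0],[-57.6,-332,124],0]
    - [[0,0,0],[-57.6,-332,124],0]
    - [[0,0,0],[-57.6,-332,124],0]

```text
time: 5.35
ee_pos: [0.5497, -0.0657, 0.149]
tcp_rot: [-180.0, 8.0, 170.1]
force: [0.8, 1.0, -2.9]
width: 0.0324
```

```bash
python3 - <<'E'
from h import *
for n in ['wrist','scene','top']:
    c=bot.camera(n)
    if n=='wrist': cv2.imwrite('pics/f_w.png',c['image'][:,:,::-1]); print(proj(c,[[.5566,-.0666,.072]]))
    if n=='scene': crop(c,'f_s',265,205,120,100,6)
    if n=='top': crop(c,'f_t',303,215,90,90,7)
s=cur()[2];print(s['ee_pos'],s['tcp_rot'],s['force'],s['width'],s['time'])
E
```

```text
[[282.34279723 212.48657493]]
[ 0.54986175 -0.06424054  0.14889854] [179.99035639   7.9769057  170.19900296] [ 0.23642391 -0.26499701 -2.55369518] 0.032092832302998524 5.5
```

View pics/f_w.png

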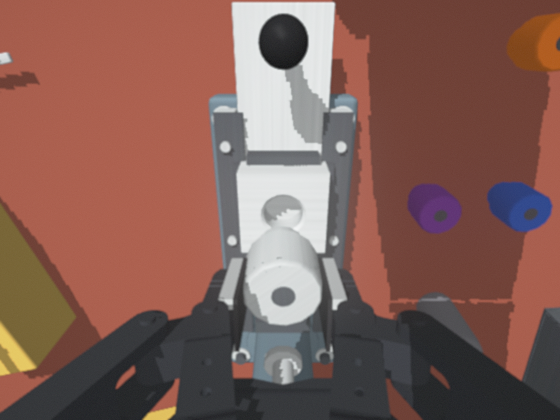

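View pics/f_s.png

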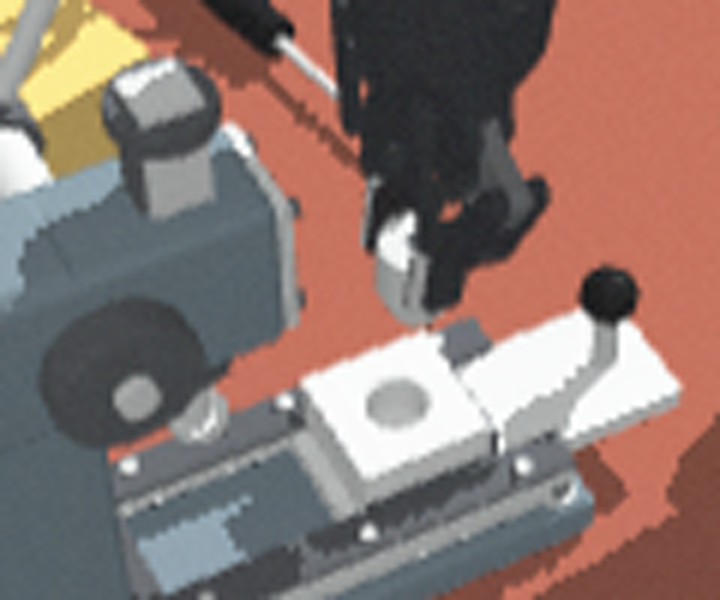

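View pics/f_t.png

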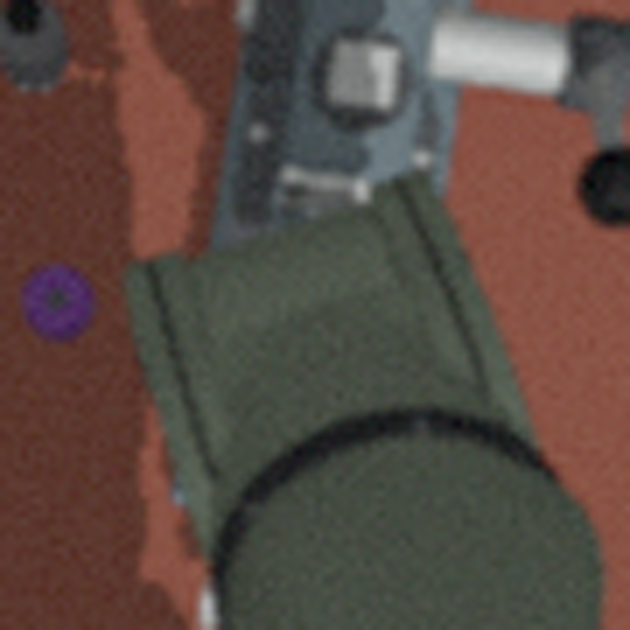

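```bash
python3 - <<'E'
from h import *
c=bot.camera('top')
for u,v in [(260+290/7-2,170+215/7),(258+400/7,170+180/7),(258+135/7,170+270/7)]: 
  for z in (.3,.4): print(u,v,z,at_z(c,u,v,z).round(3))
c=bot.camera('scene'); crop(c,'g_s',290,130,180,200,4)
E
```

```text
299.42857142857144 200.71428571428572 0.3 [ 0.589 -0.053  0.3  ]
299.42857142857144 200.71428571428572 0.4 [ 0.572 -0.05   0.4  ]
315.14285714285717 195.71428571428572 0.3 [ 0.602 -0.096  0.3  ]
315.14285714285717 195.71428571428572 0.4 [ 0.584 -0.089  0.4  ]
277.2857142857143 208.57142857142856 0.3 [0.568 0.007 0.3  ]
277.2857142857143 208.57142857142856 0.4 [0.553 0.006 0.4  ]
```

View pics/g_s.png

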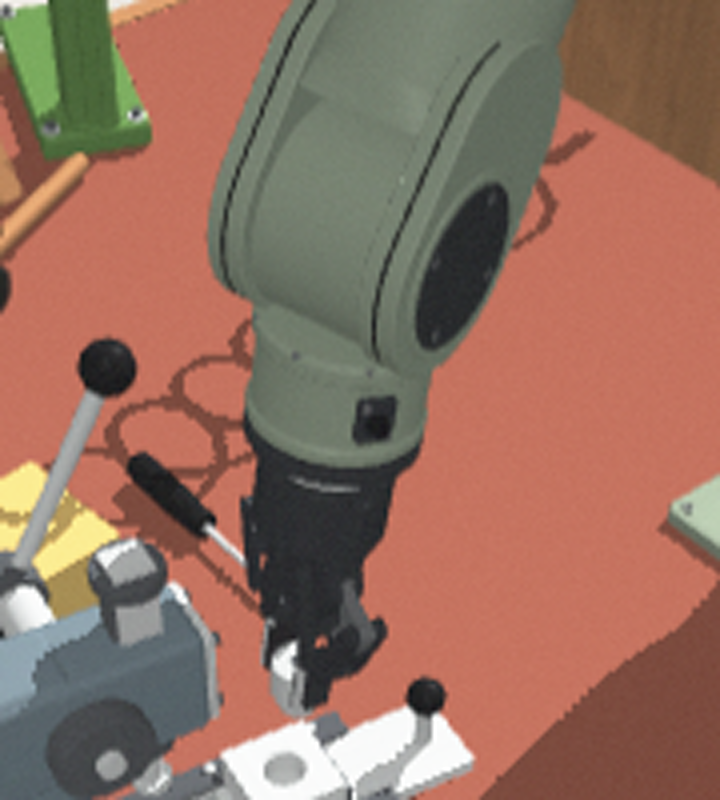

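```bash
python3 - <<'E'
from h import *
c=bot.camera('wrist')
p,r,s=cur()
print(p, proj(c,p+np.array([-.0037,.0006,.0205])))
Rinv=r.as_matrix().T
for z in (.0185,.0205,.0225):
    q=at_z(c,283,296,p[2]+z); print(z,q-p)
print(proj(c,[.5566,-.0666,.0705]))
crop(c,'h',283,250,160,140,5)
goto([.5603,-.0672,.0875],Rt(170.1,8))
E
```

```text
[ 0.54982795 -0.06465335  0.148818  ] [[281.33253257 292.27780029]]
0.0185 [-5.33531809e-05  6.75379291e-04  1.85000000e-02]
0.0205 [-0.00168558  0.00095087  0.0205    ]
0.0225 [-0.00331781  0.00122635  0.0225    ]
[[280.5824566  211.73937818]]
t 5.65 turn [ 0.   -0.03 -0.08] shift [ 10.5  -2.5 -61.3] w 0.03196547231160939 F [ 0.3  0.4 -2.5]
```

View pics/h.png

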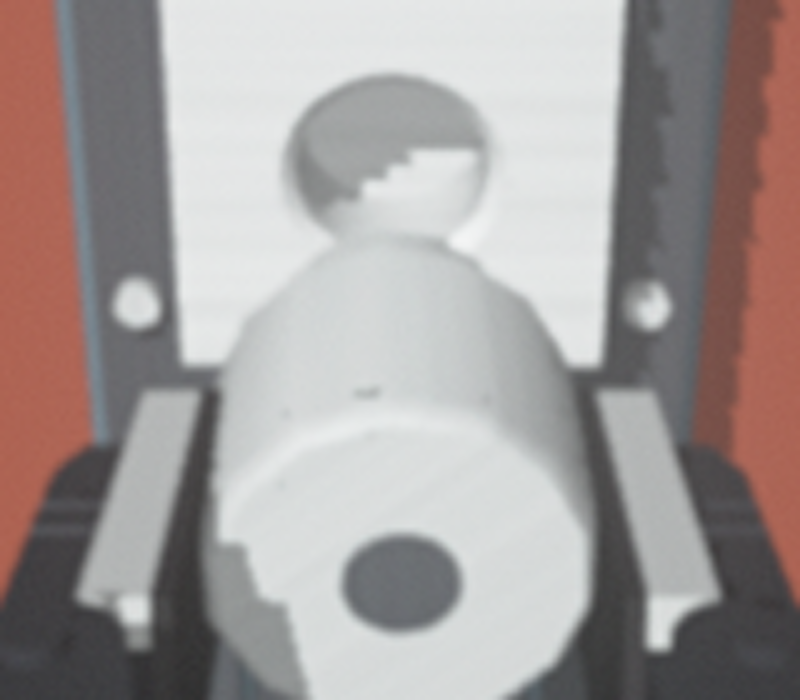

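```bash
python3 - <<'E'
from h import *
c=bot.camera('wrist')
p,r,s=cur()
p=np.array([.5501,-.0650,.1488])
t=np.linspace(0,2*np.pi,60)
im0=cv2.resize(c['image'][180:330,203:363,::-1],None,fx=4,fy=4,interpolation=cv2.INTER_CUBIC)
outs=[]
for off in [(-.0037,.0006),(-.0014,.0009)]:
    im=im0.copy()
    for rad,h,col in [(.017,.042,(0,0,255)),(.017,.016,(0,255,0)),(.012,.016,(255,255,0)),(.011,0,(255,0,0))]:
        C=p+np.array([off[0],off[1],-.0219+h])
        P=C+np.c_[rad*np.cos(t),rad*np.sin(t),0*t]
        q=(proj(c,P)-[203,180]+.5)*4
        cv2.polylines(im,[q.astype(int)],True,col,1)
    t_=proj(c,np.array([.5566,-.0666,.072])+np.c_[.0135*np.cos(t),.0135*np.sin(t),0*t])
    cv2.polylines(im,[((t_-[203,180]+.5)*4).astype(int)],True,(255,0,255),1)
    outs.append(im)
cv2.imwrite('pics/i.png',cv2.resize(np.hstack(outs),(800,375)))
E
```

```text
(no output)
```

View pics/i.png

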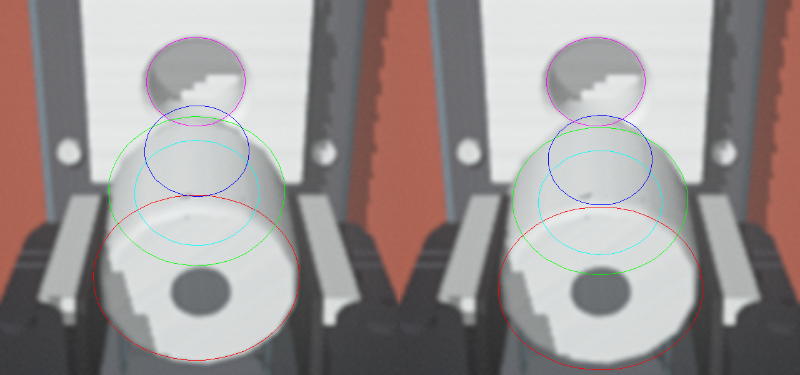

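```bash
python3 - <<'E'
from h import *
goto([.5592,-.0674,.100],Rt(170.1,8))
E
```

```text
t 5.7 turn [ 0.01 -0.03 -0.07] shift [  9.4  -2.6 -48.8] w 0.03176687788779921 F [ 0.1  0.1 -3.1]
```

Request:
step_arm:
  rows:
    - [[0,0,0],[4,-2,-10],0]
    - [[0,0,0],[8,-2.4,-25],0]
    - [[0,0,0],[9.4,-2.4,-40],0]
    - [[0,0,0],[9.4,-2.4,-48],0]
    - [[0,0,0],[9.4,-2.4,-48],0]
    - [[0,0,0],[9.4,-2.4,-48],0]

```text
time: 6.2
ee_pos: [0.559, -0.0677, 0.1005]
tcp_rot: [-180.0, 7.9, 170.1]
force: [0.8, 0.1, -1.5]
width: 0.0323
```

```bash
python3 - <<'E'
from h import *
c=bot.camera('wrist'); crop(c,'j_w',283,240,200,160,4)
c=bot.camera('scene'); crop(c,'j_s',265,215,80,70,10)
s=cur()[2];print(s['ee_pos'],s['tcp_rot'],s['force'],s['time'])
E
```

```text
[ 0.55942232 -0.06785356  0.10134329] [-179.98984935    8.01475064  170.11730527] [ 0.38827358  0.16024887 -2.04504496] 6.3
```

View pics/j_w.png

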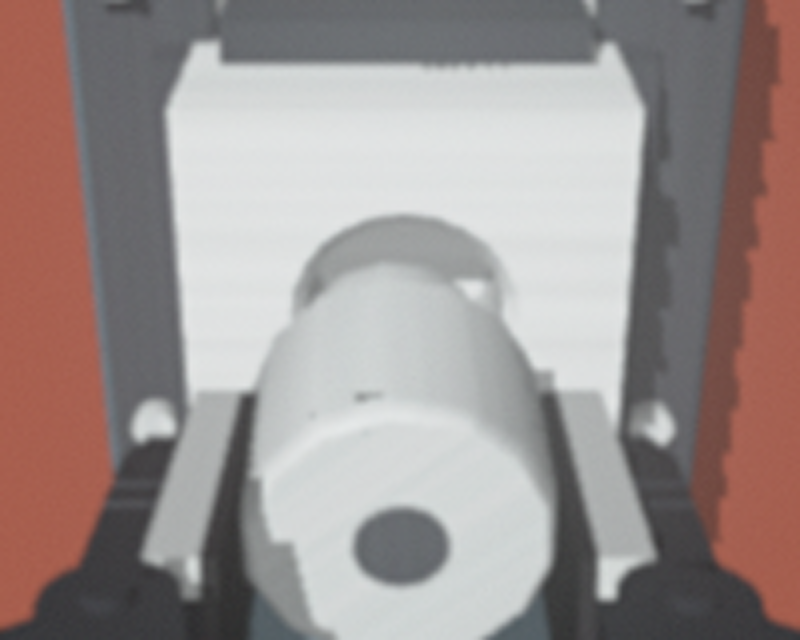

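View pics/j_s.png

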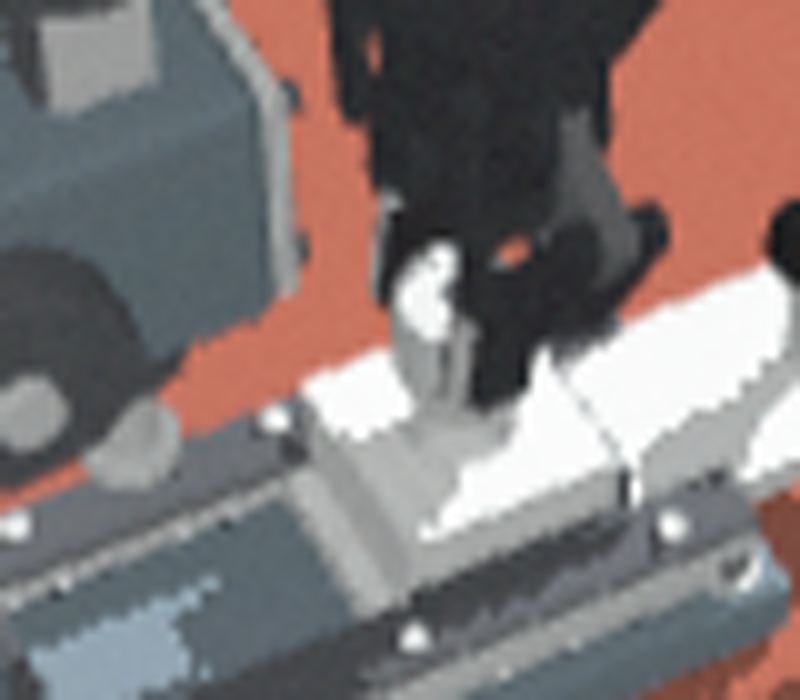

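```bash
cat > ov.py <<'E'
from h import *
import sys
def ov(p,offs,name):
    c=bot.camera('wrist'); t=np.linspace(0,2*np.pi,60); outs=[]
    im0=cv2.resize(c['image'][190:330,213:353,::-1],None,fx=4,fy=4,interpolation=cv2.INTER_CUBIC)
    for off in offs:
        im=im0.copy()
        for rad,h,col in [(.017,.042,(0,0,255)),(.017,.016,(0,255,0)),(.011,0,(255,0,0))]:
            P=p+np.array([off[0],off[1],-.0219+h])+np.c_[rad*np.cos(t),rad*np.sin(t),0*t]
            cv2.polylines(im,[((proj(c,P)-[213,190]+.5)*4).astype(int)],True,col,1)
        q=proj(c,np.array([.5566,-.0666,.072])+np.c_[.0135*np.cos(t),.0135*np.sin(t),0*t])
        cv2.polylines(im,[((q-[213,190]+.5)*4).astype(int)],True,(255,0,255),1)
        outs.append(im)
    cv2.imwrite(f'pics/{name}.png',cv2.resize(np.hstack(outs),(800,400)))
E
python3 - <<'E'
from ov import *
ov(np.array([.5592,-.0677,.1009]),[(-.003,.0006),(-.0014,.0009)],'k')
E
```

```text
(no output)
```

View pics/k.png

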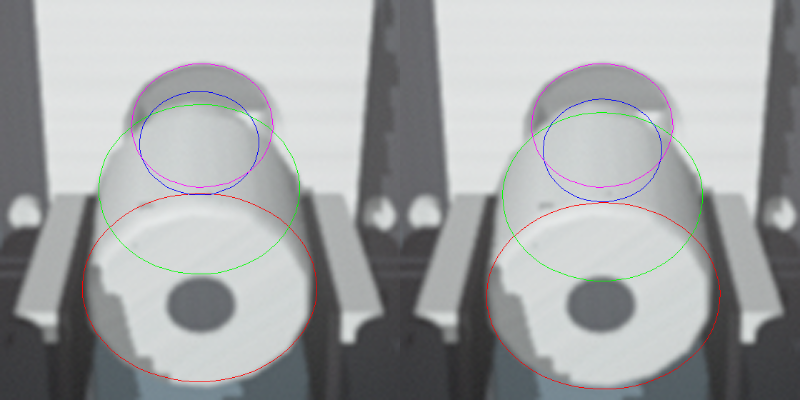

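Request:
step_arm:
  rows:
    - [[0,0,0],[-1,0.4,0],0]
    - [[0,0,0],[-1,0.4,-4],0]
    - [[0,0,0],[-1,0.4,-8],0]
    - [[0,0,0],[-1,0.4,-11],0]
    - [[0,0,0],[-1,0.4,-13],0]
    - [[0,0,0],[-1,0.4,-13],0]

```text
time: 6.85
ee_pos: [0.5582, -0.0672, 0.0873]
tcp_rot: [180.0, 8.0, 170.1]
force: [2.4, 1.9, -4.4]
width: 0.032
```

Request:
step_arm:
  rows:
    - [[0,0,0],[0,0,-2],0]
    - [[0,0,0],[0,0,-4],0]
    - [[0,0,0],[0,0,-6],0]
    - [[0,0,0],[0,0,-8],0]
    - [[0,0,0],[0,0,-8],0]

```text
time: 7.27
ee_pos: [0.558, -0.0674, 0.0794]
tcp_rot: [-180.0, 7.9, 170.1]
force: [1.5, 2.2, -3.0]
width: 0.032
```

```bash
python3 - <<'E'
from h import *
c=bot.camera('wrist'); crop(c,'l_w',283,250,200,160,4)
c=bot.camera('scene'); crop(c,'l_s',265,215,80,70,8)
s=cur()[2];print(s['ee_pos'],s['tcp_rot'],s['force'],s['time'])
E
```

```text
[ 0.55802317 -0.06731835  0.07958691] [-179.98754827    7.94431486  170.12314825] [ 1.87915544  1.75988258 -4.18413056] 7.3667
```

View pics/l_w.png

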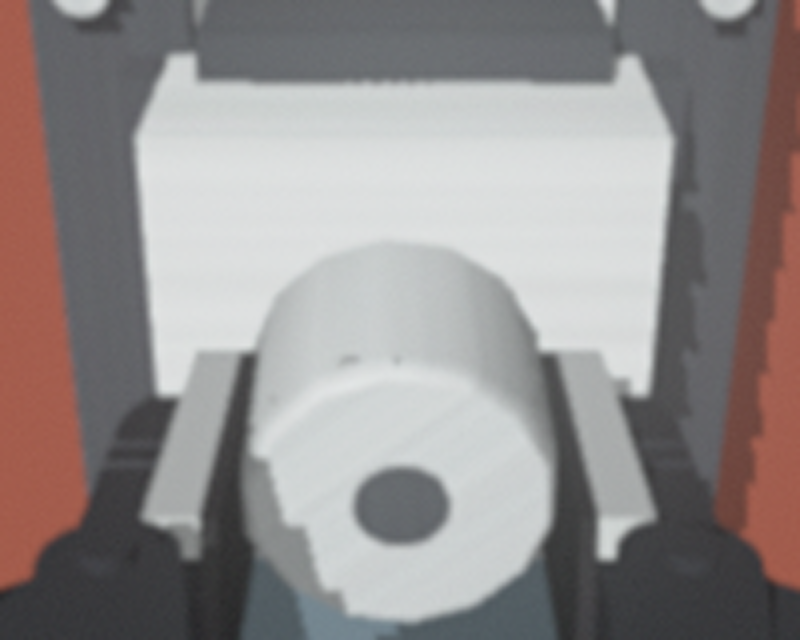

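View pics/l_s.png

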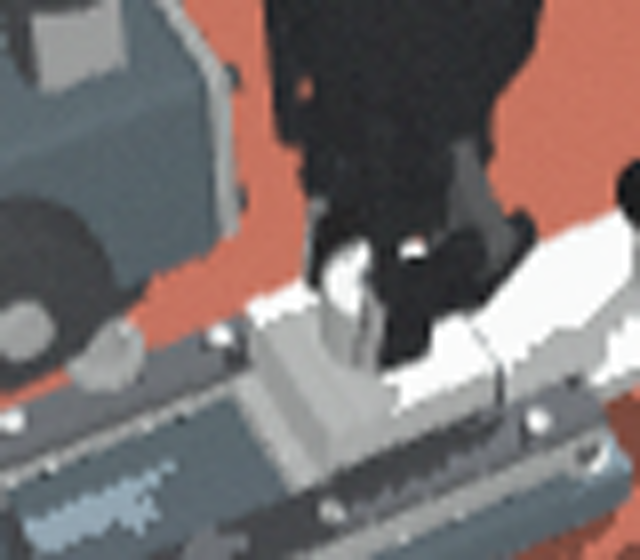

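Request:
step_arm:
  rows:
    - [[0,0,0],[0,0,-1],0]
    - [[0,0,0],[0,0,-2],0]
    - [[0,0,0],[0,0,-2],0]
    - [[0,0,0],[0,0,-2],0.3]
    - [[0,0,0],[0,0,-2],0.6]
    - [[0,0,0],[0,0,-2],1]
    - [[0,0,0],[0,0,8],1]
    - [[0,0,0],[-5,0,40],1]
    - [[0,0,0],[-15,0,75],1]
    - [[0,0,0],[-30,4,105],1]
    - [[0,0,0],[-30,4,105],1]

```text
time: 8.28
ee_pos: [0.5277, -0.0633, 0.1902]
tcp_rot: [-180.0, 8.3, 170.1]
force: [-0.2, -0.5, 1.3]
width: 0.0852
```

```bash
python3 - <<'E'
from h import *
c=bot.camera('wrist'); cv2.imwrite('pics/m_w.png',c['image'][:,:,::-1])
c=bot.camera('scene'); crop(c,'m_s',265,215,100,80,7)
s=cur()[2];print(s['ee_pos'],s['tcp_rot'],s['force'],s['time'],s['width'])
E
```

```text
[ 0.52824611 -0.06370575  0.186316  ] [-179.97595328    8.08886653  170.10272969] [ 0.32822634 -0.12211902 -1.17666761] 8.3833 0.08555501753732034
```

View pics/m_w.png

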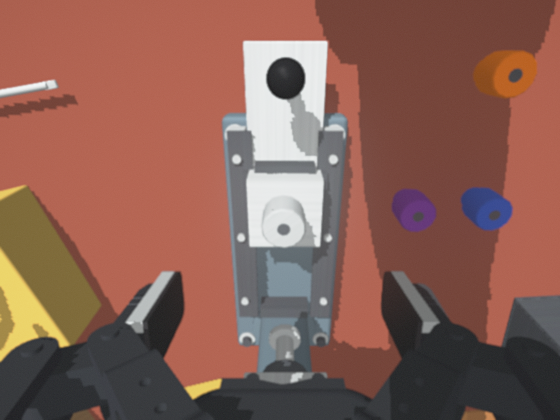

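View pics/m_s.png

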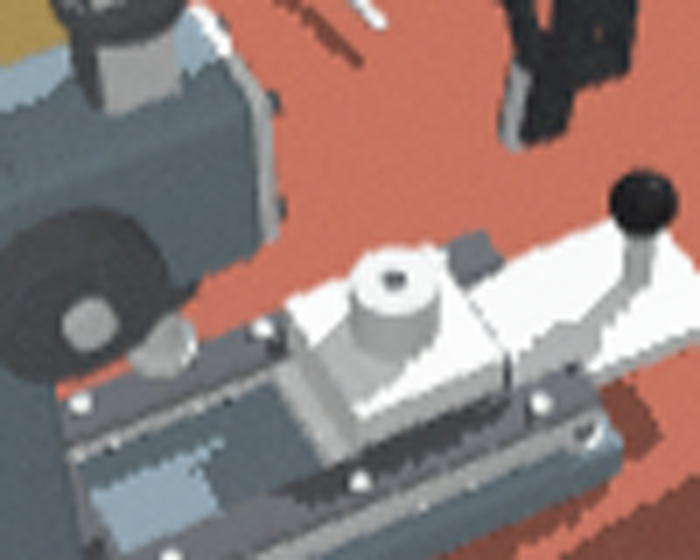

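```bash
python3 - <<'E'
from h import *
c=bot.camera('wrist'); print(proj(c,[[.4532,-.0485,.085],[.5566,-.0666,.098]]),at_z(c,286,77,.085), at_z(c,284.5,229.5,.098))
c=bot.camera('scene'); print(at_z(c,271.1,215.1,.098))
Rd=Rt(170.1,8)
goto(tcp([.4532,-.0485,.14],Rd),Rd)
goto(tcp([.4532,-.0485,.085],Rd),Rd)
E
```

```text
[[285.2103519   78.73776692]
 [284.73866364 231.60266957]] [ 0.45226537 -0.04782737  0.085     ] [ 0.55481652 -0.06647376  0.098     ]
[ 0.55491525 -0.0654935   0.098     ]
t 8.48 turn [ 0.02 -0.06 -0.  ] shift [-72.3  14.7 -63.1] w 0.08555824303498995 F [1.2 0.8 0.1]
t 8.48 turn [ 0.02 -0.06 -0.  ] shift [ -72.3   14.7 -118.1] w 0.08555824303498995 F [1.2 0.8 0.1]
```

Request:
step_arm:
  rows:
    - [[0,0,0],[-36,7,-15],1]
    - [[0,0,0],[-65,13,-35],1]
    - [[0,0,0],[-72.5,14.8,-55],1]
    - [[0,0,0],[-72.5,14.8,-85],1]
    - [[0,0,0],[-72.5,14.8,-108],1]
    - [[0,0,0],[-72.5,14.8,-118],1]
    - [[0,0,0],[-72.5,14.8,-118],0.4]
    - [[0,0,0],[-72.5,14.8,-118],0]
    - [[0,0,0],[-72.5,14.8,-118],0]
    - [[0,0,0],[-72.5,14.8,-118],0]
    - [[0,0,0],[-72.5,14.8,-118],0]
  newtons: 30

```text
time: 9.4
ee_pos: [0.461, -0.0492, 0.0721]
tcp_rot: [-180.0, 7.6, 170.1]
force: [-2.0, -11.0, 6.6]
width: 0.0259
```

```bash
python3 - <<'E'
from h import *
c=bot.camera('wrist'); cv2.imwrite('pics/n_w.png',c['image'][:,:,::-1])
s=cur()[2];print(s['ee_pos'],s['tcp_rot'],s['force'],s['time'],s['width'])
E
```

```text
[ 0.46089375 -0.0496833   0.07220777] [-179.94616908    7.57515695  170.05728842] [-1.86961552 -0.48444988 13.07284082] 9.45 0.023827352176746166
```

View pics/n_w.png

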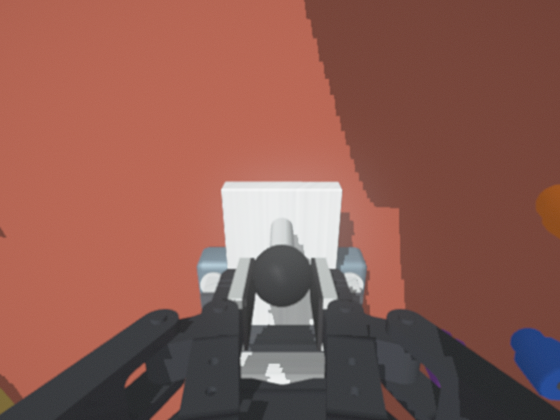

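Request:
step_arm:
  rows:
    - [[0,0,0],[8,-1.4,0],0]
    - [[0,0,0],[20,-3.5,0],0]
    - [[0,0,0],[34,-5.9,0],0]
    - [[0,0,0],[48,-8.4,0],0]
    - [[0,0,0],[62,-10.8,0],0]
    - [[0,0,0],[72,-12.6,0],0]
    - [[0,0,0],[78,-13.6,0],0]
    - [[0,0,0],[78,-13.6,0],0]

```text
time: 10.12
ee_pos: [0.54, -0.0636, 0.0723]
tcp_rot: [-180.0, 7.6, 170.0]
force: [0.9, -4.1, 8.9]
width: 0.0236
```

```bash
python3 - <<'E'
from h import *
c=bot.camera('scene'); crop(c,'o_s',255,205,130,100,6)
s=cur()[2];print(s['ee_pos'],s['tcp_rot'],s['force'],s['time'],s['width'])
E
```

```text
[ 0.53959901 -0.06349971  0.07230264] [-179.95813779    7.62656936  170.05066486] [ 0.5763287  -5.03036746  7.89257891] 10.1667 0.02385224651734568
```

View pics/o_s.png

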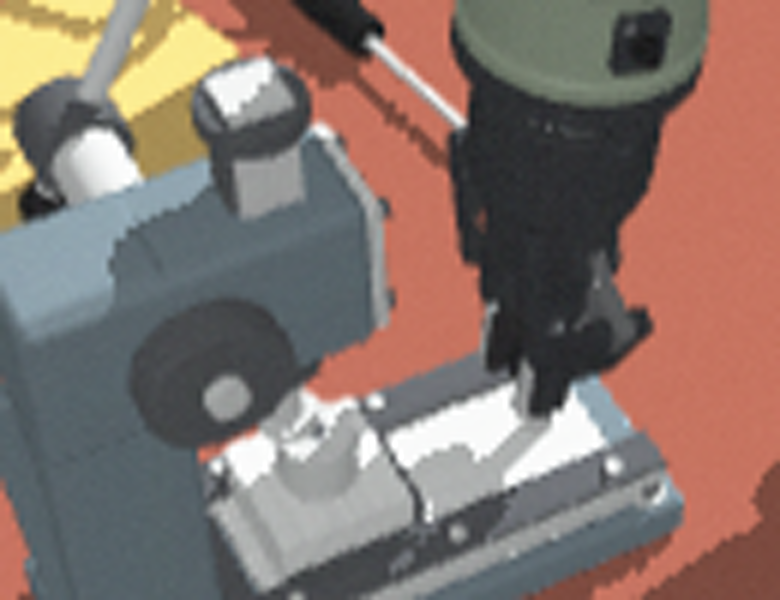

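Continuing to the stop in small steps.

Request:
step_arm:
  rows:
    - [[0,0,0],[3,-0.5,0],0]
    - [[0,0,0],[6,-1,0],0]
    - [[0,0,0],[9,-1.6,0],0]
    - [[0,0,0],[10,-1.8,0],0]
    - [[0,0,0],[10,-1.8,0],0]

```text
time: 10.58
ee_pos: [0.5491, -0.0652, 0.0723]
tcp_rot: [-179.9, 7.6, 170.1]
force: [0.4, -4.2, 7.9]
width: 0.0239
```

Request:
step_arm:
  rows:
    - [[0,0,0],[1,-0.2,0],0]
    - [[0,0,0],[2,-0.3,0],0]
    - [[0,0,0],[3,-0.5,0],0]
    - [[0,0,0],[3,-0.5,0],0]

```text
time: 10.92
ee_pos: [0.5498, -0.0653, 0.0721]
tcp_rot: [-179.9, 7.3, 170.1]
force: [-16.6, 0.7, 21.0]
width: 0.0236
```

Request:
step_arm:
  rows:
    - [[0,0,0],[-2,0.3,0],0]
    - [[0,0,0],[-2,0.3,0],0.4]
    - [[0,0,0],[-2,0.3,0],1]
    - [[0,0,0],[-2,0.3,0],1]
    - [[0,0,0],[-2,0.3,0],1]
    - [[0,0,0],[-2,0.3,10],1]
    - [[0,0,0],[-2,0.3,40],1]
    - [[0,0,0],[-15,0.3,75],1]
    - [[0,0,0],[-30,0.3,110],1]
    - [[0,0,0],[-40,-15,145],1]
    - [[0,0,0],[-45,-35,180],1]
    - [[0,0,0],[-50,-55,215],1]
    - [[0,0,0],[-50,-75,250],1]
    - [[0,0,0],[-50,-95,285],1]
    - [[0,0,0],[-50,-105,315],1]
    - [[0,0,0],[-50,-105,325],1]
    - [[0,0,0],[-50,-105,325],1]

```text
time: 12.33
ee_pos: [0.5015, -0.1704, 0.3993]
tcp_rot: [-179.9, 7.7, 170.1]
force: [-1.2, -0.1, -0.5]
width: 0.0857
```

```bash
python3 - <<'E'
from h import *
c=bot.camera('scene'); cv2.imwrite('pics/p_s.png',c['image'][:,:,::-1]); crop(c,'p_sc',255,205,130,100,6)
c=bot.camera('top'); crop(c,'p_t',318,205,130,120,6)
c=bot.camera('wrist'); cv2.imwrite('pics/p_w.png',c['image'][:,:,::-1]); print(proj(c,[.5906,-.174,.339]))
s=cur()[2];print(s['ee_pos'],s['tcp_rot'],s['force'],s['time'],s['width'])
E
```

```text
[[297.1010667  325.94440274]]
[ 0.50102214 -0.16953047  0.39575415] [-179.95586589    7.39684672  170.15358606] [ 0.00393186  0.33659818 -0.81968359] 12.4833 0.0853462203452182
```

View pics/p_s.png

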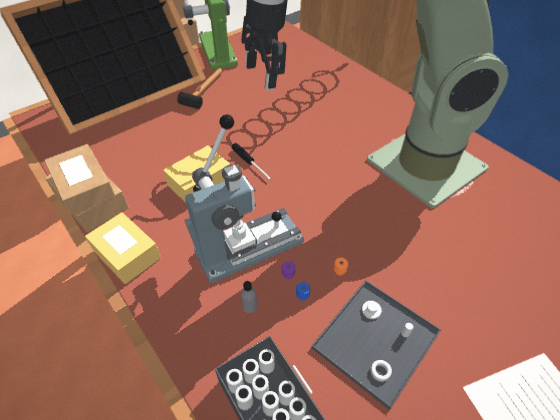

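View pics/p_sc.png

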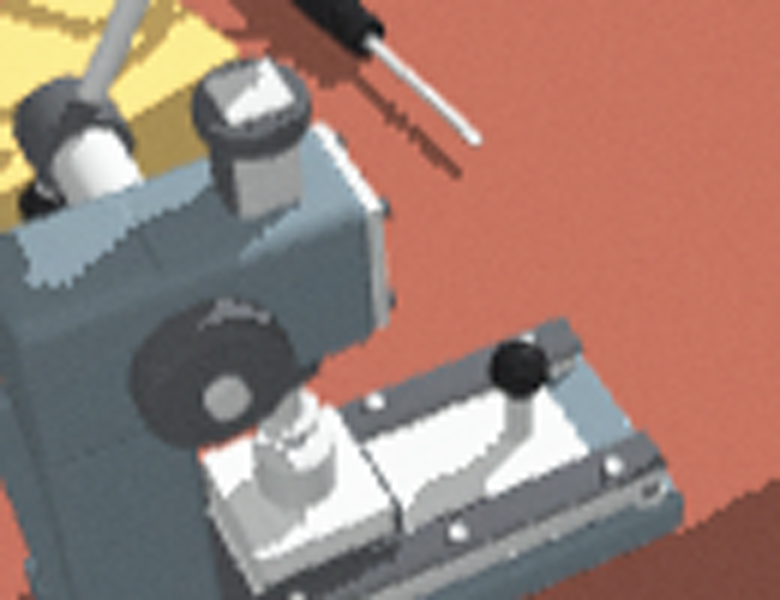

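View pics/p_w.png

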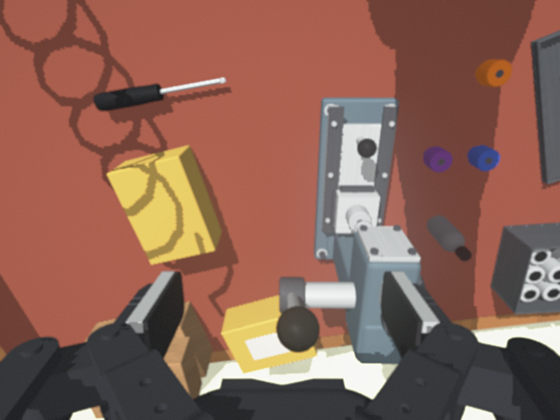

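View pics/p_t.png

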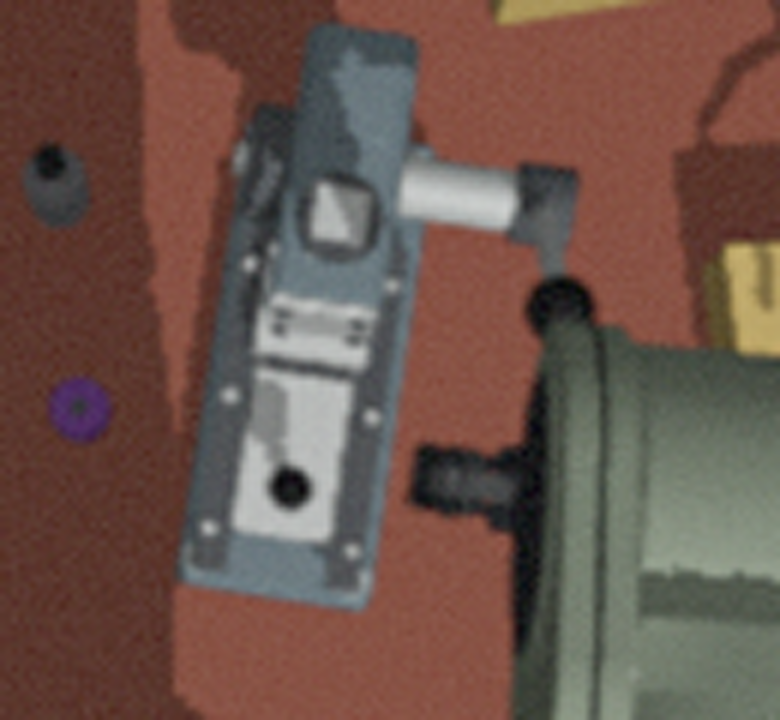

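```bash
python3 - <<'E'
from h import *
c=bot.camera('scene'); k=at_z(c,276.6-.4,216.2-.4,.085); print(k, np.array([.6448,-.082])-.105*np.array([np.cos(np.radians(9.9)),-np.sin(np.radians(9.9))]))
Rd=Rt(170.1,8)
goto(tcp([.5906,-.174,.41],Rd),Rd)
goto(tcp([.5906,-.174,.339],Rd),Rd)
E
```

```text
[ 0.5396328  -0.06433986  0.085     ] [ 0.54136352 -0.06394744]
t 12.53 turn [-0.07 -0.62 -0.05] shift [92.1 -4.9 -4.1] w 0.08532840365029848 F [0.1 0.5 0.5]
t 12.53 turn [-0.07 -0.62 -0.05] shift [ 92.1  -4.9 -75.1] w 0.08532840365029848 F [0.1 0.5 0.5]
```

Request:
step_arm:
  rows:
    - [[0,0,0],[30,-2,0],1]
    - [[0,0,0],[60,-4,0],1]
    - [[0,-0.6,0],[85,-5,-2],1]
    - [[0,-0.6,0],[92,-5,-4],1]
    - [[0,-0.6,0],[92,-5,-20],1]
    - [[0,-0.6,0],[92,-5,-45],1]
    - [[0,-0.6,0],[92,-5,-65],1]
    - [[0,-0.6,0],[92,-5,-75],1]
    - [[0,-0.6,0],[92,-5,-75],1]
    - [[0,-0.6,0],[92,-5,-75],1]

```text
time: 13.37
ee_pos: [0.5932, -0.1747, 0.3211]
tcp_rot: [179.9, 8.0, 170.1]
force: [0.4, 0.4, 0.6]
width: 0.0856
```

```bash
python3 - <<'E'
from h import *
c=bot.camera('wrist'); cv2.imwrite('pics/q_w.png',c['image'][:,:,::-1])
c=bot.camera('scene'); crop(c,'q_s',225,120,130,130,5)
s=cur()[2];print(s['ee_pos'],s['tcp_rot'],s['force'],s['time'],s['width'])
Rd=Rt(170.1,8)
goto(tcp([.5906,-.174,.339],Rd),Rd)
E
```

```text
[ 0.59358569 -0.17483795  0.32204444] [179.94711481   8.09956328 170.11340367] [-2.32377130e-01  6.37477743e-01 -7.66819241e-05] 13.4667 0.08558478391664202
t 13.47 turn [-0.03  0.11 -0.02] shift [-0.4  0.4 -1.6] w 0.08558478391664202 F [-0.2  0.6 -0. ]
```

View pics/q_w.png

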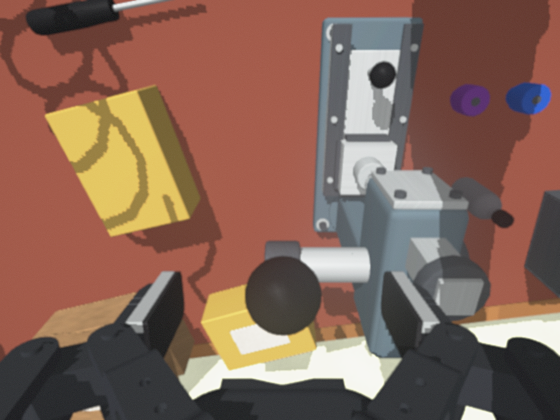

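View pics/q_s.png

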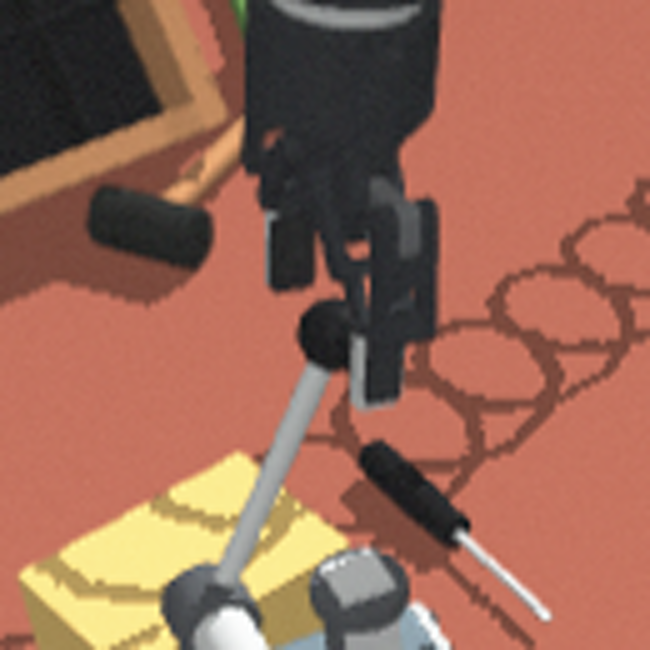

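Request:
step_arm:
  rows:
    - [[0,0,0],[0,0.3,-4],1]
    - [[0,0,0],[0,0.3,-4],0.5]
    - [[0,0,0],[0,0.3,-4],0]
    - [[0,0,0],[0,0.3,-4],0]
    - [[0,0,0],[0,0.3,-4],0]
    - [[0,0,0],[0,0.3,-4],0]
  newtons: 70

```text
time: 13.97
ee_pos: [0.5935, -0.1745, 0.3177]
tcp_rot: [179.9, 8.1, 170.1]
force: [-3.4, 0.5, 5.7]
width: 0.0293
```

Request:
step_arm:
  rows:
    - [[0,0,0],[-5,0.9,-3],0]
    - [[0,0,0],[-11.2,2,-7.3],0]
    - [[0,0,0],[-21.8,3.8,-15.5],0]
    - [[0,0,0],[-31.6,5.5,-24.6],0]
    - [[0,0,0],[-40.6,7.1,-34.6],0]
    - [[0,0,0],[-48.8,8.5,-45.3],0]
    - [[0,0,0],[-48.8,8.5,-45.3],0]

```text
time: 14.55
ee_pos: [0.5436, -0.1658, 0.2715]
tcp_rot: [179.9, 8.0, 170.1]
force: [-5.7, 2.6, 11.8]
width: 0.0293
```

```bash
python3 - <<'E'
from h import *
c=bot.camera('wrist'); cv2.imwrite('pics/r_w.png',c['image'][:,:,::-1])
c=bot.camera('scene'); crop(c,'r_s',235,165,130,130,5)
s=cur()[2];print(s['ee_pos'],s['tcp_rot'],s['force'],s['time'],s['width'])
E
```

```text
[ 0.54440742 -0.16597015  0.27259658] [179.95197909   8.0405814  170.11867917] [-7.41731055  2.57168286 11.84244809] 14.65 0.02907931519433698
```

View pics/r_w.png

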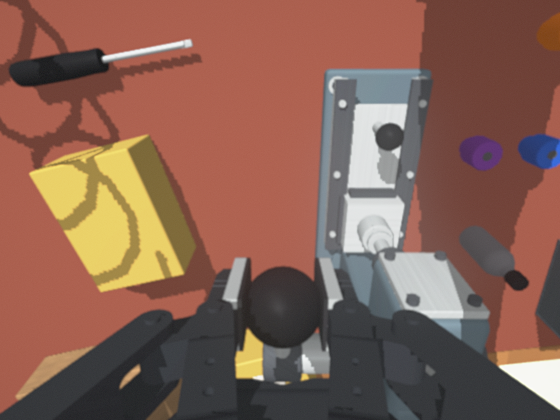

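View pics/r_s.png

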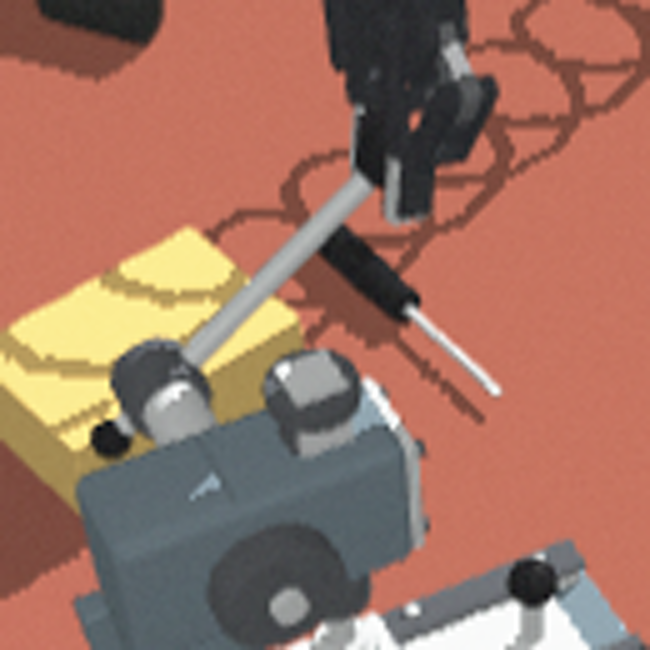

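Request:
step_arm:
  rows:
    - [[0,0,0],[-7.1,1.2,-11.4],0]
    - [[0,0,0],[-13.3,2.3,-23.4],0]
    - [[0,0,0],[-18.4,3.2,-35.9],0]
    - [[0,0,0],[-22.4,3.9,-48.8],0]
    - [[0,0,0],[-25.2,4.4,-62],0]
    - [[0,0,0],[-27,4.7,-75.4],0]
    - [[0,0,0],[-27.3,4.8,-80],0]
    - [[0,0,0],[-27.3,4.8,-80],0]

```text
time: 15.32
ee_pos: [0.519, -0.1614, 0.1924]
tcp_rot: [179.9, 8.3, 170.1]
force: [3.6, -0.5, 14.2]
width: 0.0291
```

```bash
python3 - <<'E'
from h import *
c=bot.camera('wrist'); cv2.imwrite('pics/s_w.png',c['image'][:,:,::-1])
S=bot.camera('scene'); crop(S,'s_s',240,190,130,120,6)
s=cur()[2];print(s['ee_pos'],s['tcp_rot'],s['force'],s['time'],s['width'])
def f(a,b,z):
    w=np.radians(-9.9); return [.6448+np.cos(w)*a-np.sin(w)*b,-.082+np.sin(w)*a+np.cos(w)*b,z]
for d in (0,3,6,10):
    t=np.radians(d); B=f(.04-.155*np.cos(t),-.1,.205+.155*np.sin(t)); print(d,np.round(B,4),proj(c,B),proj(S,B))
E
```

```text
[ 0.51912914 -0.16143899  0.19311747] [179.93215456   8.28008695 170.09080358] [ 2.57042954  0.64863564 14.49510531] 15.4167 0.028908548300051982
0 [ 0.5143 -0.1607  0.205 ] [[281.59310175 278.66897472]] [[260.07115136 156.32646006]]
3 [ 0.5145 -0.1608  0.2131] [[281.59359141 291.28406668]] [[259.8801434  153.88447281]]
6 [ 0.5152 -0.1609  0.2212] [[281.59478982 306.1036588 ]] [[259.53180139 151.47501309]]
10 [ 0.5166 -0.1611  0.2319] [[281.59765643 329.74397114]] [[258.81904805 148.32440825]]
```

View pics/s_w.png

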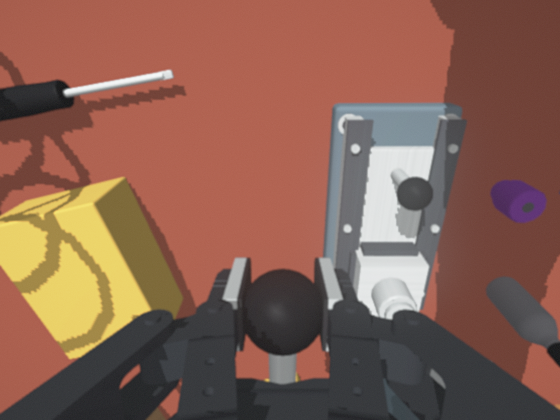

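View pics/s_s.png

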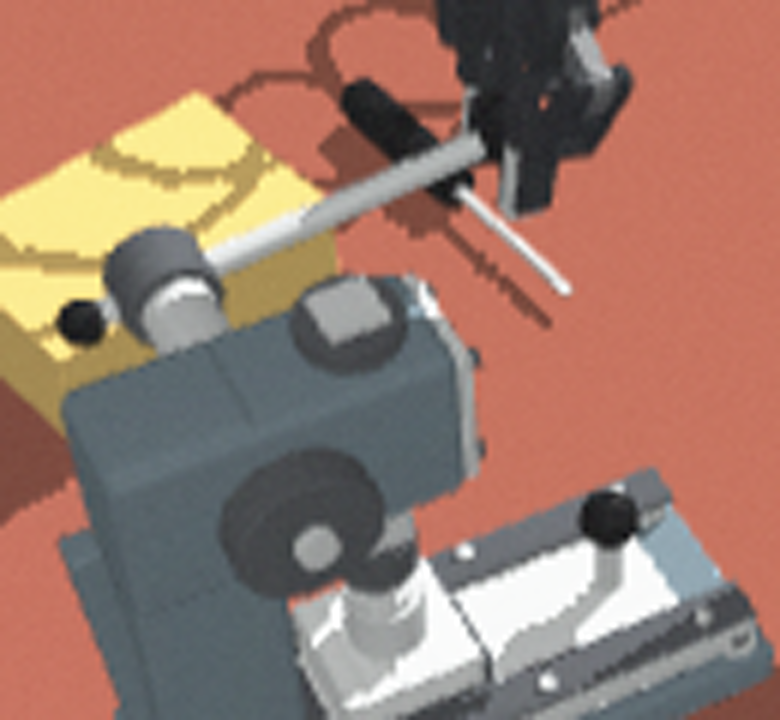

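```bash
cat > rod.py <<'E'
from h import *
def f(a,b,z):
    w=np.radians(-9.9); return [.6448+np.cos(w)*a-np.sin(w)*b,-.082+np.sin(w)*a+np.cos(w)*b,z]
def ovr(name,degs,u=240,v=185,w=130,h=120,k=6):
    S=bot.camera('scene'); x0,y0=u-w//2,v-h//2
    ims=[]
    for d in degs:
        im=cv2.resize(S['image'][y0:y0+h,x0:x0+w,::-1],None,fx=k,fy=k,interpolation=cv2.INTER_CUBIC)
        t=np.radians(d)
        for r_off in (-.006,.006):
            # silhouette edges: offset perpendicular to view & rod
            a=np.array(f(.04-.02*np.cos(t),-.1,.205+.02*np.sin(t)));b=np.array(f(.04-.155*np.cos(t),-.1,.205+.155*np.sin(t)))
            n=np.cross(b-a,np.array(S['xyz'])-a);n/=np.linalg.norm(n)
            q=((proj(S,np.array([a,b])+n*r_off)-[x0,y0]+.5)*k).astype(int)
            cv2.line(im,tuple(map(int,q[0])),tuple(map(int,q[1])),(0,0,255),1)
        ims.append(im[60:330,60:560])
    o=np.vstack(ims); cv2.imwrite(f'pics/{name}.png',cv2.resize(o,None,fx=min(1,600/o.shape[0]),fy=min(1,600/o.shape[0])))
E
python3 -c "
from rod import *
ovr('t',(3,6))"
```

```text
(no output)
```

View pics/t.png

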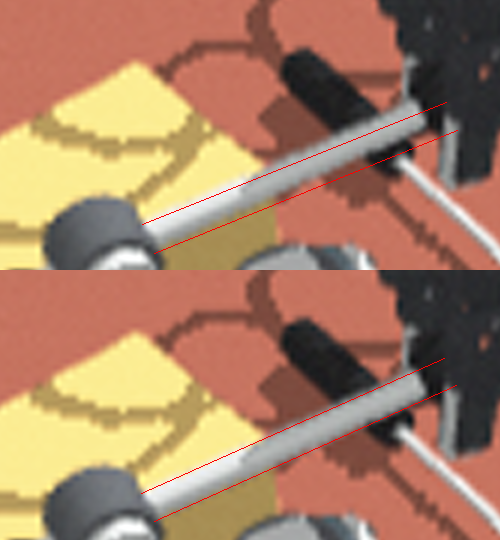

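Request:
step_arm:
  rows:
    - [[0,0,0],[-0.3,0,-5],0]
    - [[0,0,0],[-0.6,0.1,-10],0]
    - [[0,0,0],[-0.7,0.1,-14],0]
    - [[0,0,0],[-0.7,0.1,-14],0]
    - [[0,0,0],[-0.7,0.1,-14],0]

```text
time: 15.88
ee_pos: [0.5185, -0.1613, 0.1792]
tcp_rot: [179.9, 8.3, 170.1]
force: [3.2, -0.1, 15.4]
width: 0.0291
```

```bash
python3 -c "
from rod import *
ovr('u',(0,3))
c=bot.camera('wrist'); cv2.imwrite('pics/u_w.png',c['image'][:,:,::-1])
s=cur()[2];print(s['ee_pos'],s['tcp_rot'],s['force'],s['time'],s['width'])
"
```

```text
[ 0.51858036 -0.16130464  0.17934525] [179.94100003   8.30877959 170.13239397] [ 2.3750263  -0.18591576 15.32205441] 15.9833 0.02918751985336012
```

View pics/u.png

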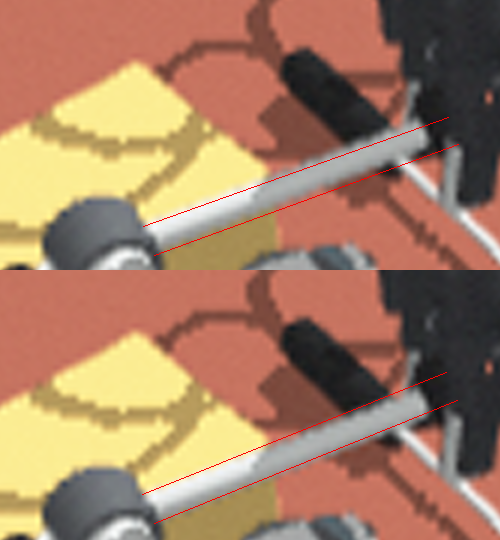

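View pics/u_w.png

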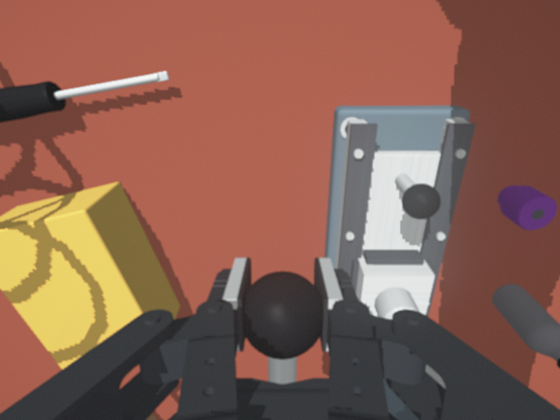

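```bash
cat > z.py <<'E'
from rod import *
c=bot.camera('wrist'); p,r,s=cur()
Rc=rot(c); Rrel=r.as_matrix().T@Rc; trel=r.as_matrix().T@(np.array(c['xyz'])-p)
def wc(p,rpy):
    Rm=R.from_euler('xyz',rpy,degrees=True).as_matrix()
    d=dict(c); d['xyz']=np.array(p)+Rm@trel; d['rotation']=Rm@Rrel; return d
def ballpx(im):
    g=cv2.cvtColor(im,cv2.COLOR_BGR2GRAY)
    m=np.zeros_like(g); m[240:370,240:330]=1
    return g
q=wc([.5934,-.1747,.3217],[179.95,8.05,170.1])
print('q pred',proj(q,[.5906,-.174,.339]))
now=wc(p,s['tcp_rot'])
for d in (-3,0,3,6):
    t=np.radians(d); print(d,proj(now,f(.04-.155*np.cos(t),-.1,.205+.155*np.sin(t))))
E
python3 z.py
python3 - <<'E'
import cv2,numpy as np
for n in ('q_w','r_w','s_w','u_w'):
    im=cv2.imread(f'pics/{n}.png'); 
    for x0,x1,y0,y1 in [(240,328,240,375)]:
        cv2.imwrite(f'pics/z_{n}.png',cv2.resize(im[y0:y1,x0:x1],None,fx=4,fy=4))
ims=[cv2.imread(f'pics/z_{n}.png') for n in ('q_w','u_w')]
cv2.imwrite('pics/z.png',np.hstack(ims))
E
```

```text
q pred [[282.37837097 289.14392183]]
-3 [[281.52793819 287.32707386]]
0 [[281.51979354 299.9742381 ]]
3 [[281.51083367 314.97389733]]
6 [[281.50096018 332.6411295 ]]
```

View pics/z.png

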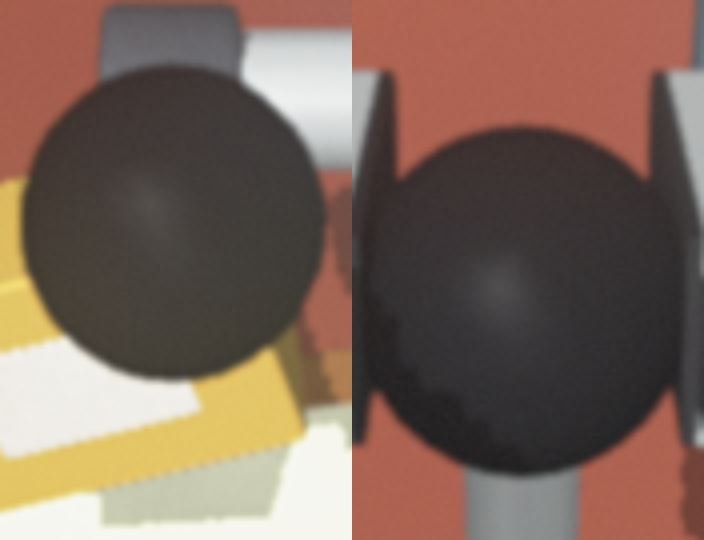

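Request:
step_arm:
  rows:
    - [[0,0,0],[0,0,0],0]
    - [[0,0,0],[0,0,0],0]
    - [[0,0,0],[0,0,-2],0]
    - [[0,0,0],[0,0,-4],0]
    - [[0,0,0],[0,0,-4],0]
    - [[0,0,0],[0,0,-4],0]
  newtons: 110

```text
time: 16.53
ee_pos: [0.5185, -0.1613, 0.1753]
tcp_rot: [179.9, 8.3, 170.1]
force: [1.7, -0.6, 16.6]
width: 0.029
```

```bash
python3 z.py; python3 -c "
from rod import *
ovr('v',(-1.5,0,1.5))
c=bot.camera('wrist'); crop(c,'v_w',284,310,120,140,4)
s=cur()[2];print(s['ee_pos'],s['tcp_rot'],s['force'],s['time'],s['width'])
"
```

```text
q pred [[282.41227647 289.03544932]]
-3 [[281.51218113 293.70241003]]
0 [[281.50184738 307.05726555]]
3 [[281.49031348 322.90860356]]
6 [[281.47742278 341.60394926]]
[ 0.51851955 -0.16129201  0.17541602] [179.94544974   8.30667535 170.14025239] [ 2.38848482 -0.31741867 15.68503455] 16.6833 0.02885424915456067
```

View pics/v.png

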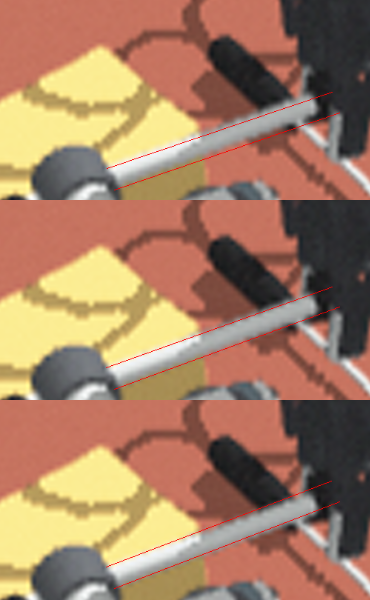

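View pics/v_w.png

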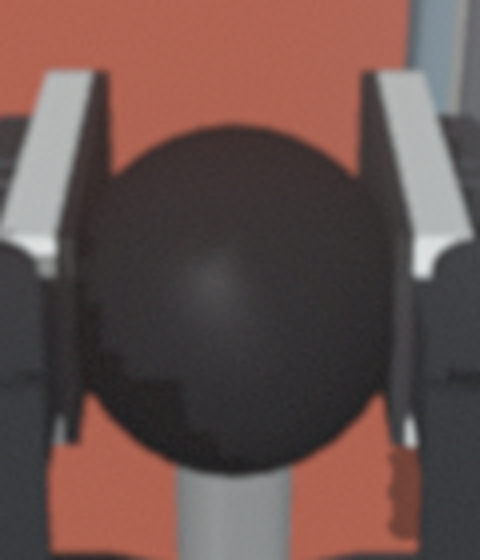

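Request:
step_arm:
  rows:
    - [[0,0,0],[0,0,0],0]
    - [[0,0,0],[0,0,0],0]
    - [[0,0,0],[0,0,0],0]
    - [[0,0,0],[0,0,0],0]
    - [[0,0,0],[0,0,0],0]
    - [[0,0,0],[0,0,0],0]
    - [[0,0,0],[0,0,0],0]
    - [[0,0,0],[0,0,0],0]
    - [[0,0,0],[0,0,0],0]
    - [[0,0,0],[0,0,0],0]

```text
time: 17.52
ee_pos: [0.5185, -0.1613, 0.1754]
tcp_rot: [179.9, 8.3, 170.1]
force: [1.9, 0.0, 17.0]
width: 0.0286
```

```bash
python3 -c "
from rod import *
c=bot.camera('wrist'); crop(c,'w_w',284,310,120,140,4)
S=bot.camera('scene'); crop(S,'w_s',250,205,140,120,5)
s=cur()[2];print(s['ee_pos'],s['tcp_rot'],s['force'],s['time'],s['width'])
a=cv2.imread('pics/w_w.png');b=cv2.imread('pics/w_s.png');b=b[:560];b=cv2.copyMakeBorder(b,0,max(0,560-b.shape[0]),0,0,cv2.BORDER_CONSTANT)
o=np.hstack([a,b]);cv2.imwrite('pics/w.png',cv2.resize(o,None,fx=.68,fy=.68))
"
```

```text
[ 0.51850957 -0.16131592  0.17543162] [179.94691232   8.30604571 170.13852031] [ 1.42925089  0.39589291 16.55786576] 17.6167 0.028802216594284686
```

View pics/w.png

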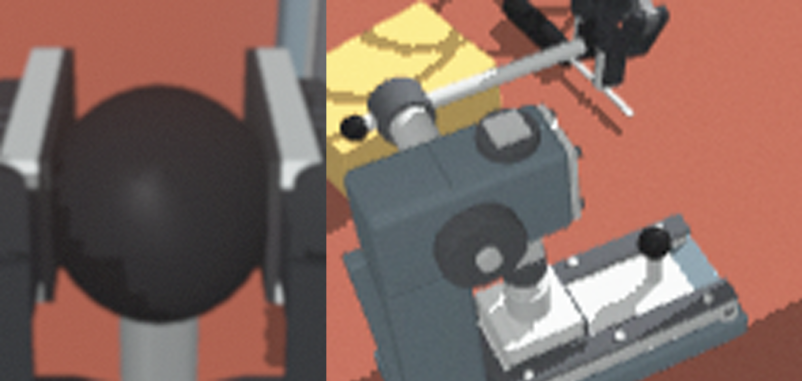

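No creep over the hold, the punch is on the plug and the slide is at its stop. I'm handing in.

```bash
python3 -c "
from plant import bot
print(bot.hand_in()); print(bot.state()['time'])"
```

```text
the job is handed in; nothing more can be done
None
the job is handed in; nothing more can be done
```

The job is handed in, at about 17.6 s of the 64 s allowed. The plug is in the block, the slide is at its stop, and the arm is still holding the lever level with a 110 N grip.

- **Plug:** I took the steel plug from the tray and left the blue, orange and purple ones alone. I lowered it into the bore and let go. Afterwards the head top was within about 2 mm of the seated position in both camera views.
- **Slide:** I gripped the knob and pushed until the stop pushed back with about 17 N. It travelled about 90 mm, against 89.5 mm expected.
- **Lever:** I pulled it down by the ball until the arm was level. The wrist camera put the arm at about 0.1° from level, and the rod in the scene camera matched a level arm. Nothing moved over a one-second hold, and the punch was on the plug.

**Checks that disagreed:**
- The ball slid about 5 mm in the fingers at 70 N, so I took the angle from the pictures rather than from the tool height. It did not slide further at 110 N.
- The upward force read 15.7 to 17 N at the end, a little above the stated 14 N.
- The wrist and fixed cameras differed by about 2 mm on where the plug sat in the grip. I used a value between them and then nudged it 1 mm.

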